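Hold a transformer against the sprung fork of a preload jig

ROBOT

A 6-joint arm with a two-finger parallel gripper is mounted at the origin on a cart in front of the work surface, level with it; the furniture and walls round the work are solid. World frame = base frame: x ahead of the robot, y to its left, z up, the work surface at z = 0. Lengths are in m, angles in rad, forces in N, time in s.
With the tool pointing down it reaches from about 0.375 to 0.975 m from the base axis. Payload 3.8 kg.
Tool frame: the origin (TCP) lies at the very end of the fingers, on their centre line; the grasp point (between the pads) lies 19 mm behind it; z points along the fingers, y is the line along which they close (so a half turn about z gives the same grasp; the last joint's range is limited). The gripper opens to 88 mm and grips with 3 to 60 N. Pads are 18 mm wide; open, the fingers measure 123 mm over their backs; the gripper's body (75 mm by 187 mm) begins 45 mm behind the grasp point.
Start: joints at [1.174, 0.264, 1.604, -0, 1.274, -0.037], TCP at [0.238, 0.632, 0.239] pointing down, gripper open.
Joint ranges: [-2.63, 2.63], [-0.94, 2.18], [0.31, 2.57], [-1.31, 4.45], [0, 2.66], [-2.55, 2.55]. Speed limits (rad/s): [2.57, 2.57, 3.14, 3.14, 3.14, 3.14].

INTERFACE

Orientations are given as a 3x3 rotation matrix whose columns are the frame's x, y, z axes.
In Python, from station import arm, cams gives the robot as it stands.
- The arm moves only by the tool arm_command, never from a script. Its argument "commands" is a list of rows, each an object with "translation": the shift along the tool's x, y, z in fractions of the full range, 1 being 0.8 m, a list of three; "turn": the turn about the tool's z in a scale on which 1.0 is 120 degrees; "claw": the finger opening in mm, from 0 to 88.1. In form: [{"translation": [dx, dy, dz], "turn": turn, "claw": claw}, ...]. A call has 1 to 20 rows; each row is the pose to reach, as a shift and turn from the pose commanded when the call began, along the tool's axes at that moment; what a row does not reach only later rows make up. A row lasts 1/8 s, in which the tool goes at most 62.5 mm and 10.7 degrees, less where a joint would pass 70% of its speed; a pose out of reach is approached as far as the arm can. Shift and turn numbers lie between -1 and 1, and a call with a number outside is refused. A call with a gripper value outside its range is refused whole. The fingers move at their own pace and stop on an object; the grip force is fixed at half the most. Time passes only in rows, so rows that repeat a pose let the fingers close. It gives the time, the measured TCP pose, the force, the opening and the grip force at its end, in the units of the state.
- arm.observe(): the state, without advancing time (a new reading comes with each control period).
- cams.grab_frame(name): name is "scene" or "top"; returns (picture, depth): 480x640x3 uint8, red, green, blue; 480x640 float32, m along the optical axis (not along the pixel's ray), 0 where there is no reading.
- cams.camera_info(name): a dict with "fovy" (degrees; the focal length in pixels is half the picture's height over the tangent of half this angle, whatever the lens; pixels are square), "cx", "cy" (the principal point, pixels), "position" and "rotation" of the camera in the world. Camera axes: x right, y down, z forward; pixel columns grow to the right and rows downward; lengths in m; the calibration is good to about 2 mm. A picture is of the moment at which its call begins. camera_info takes no time and is no camera call.
- arm.hand_in(): hands the job in; it is judged then, once.
The state is a dict: "time": time; "joints": joint angles; "joint_vel": joint speeds; "joint_torque": joint torques, N m; "tcp_pos": TCP position; "ee_rot": TCP orientation; "contact_force": force on the tool from outside, world axes, zero at the start; "ft_torque": the same for the moment, N m; "finger_gap": finger opening in m; "gripper_force": force on a finger pad.
Only numpy, scipy, OpenCV 4.12 (cv2) and the standard library are available. Lean on these libraries where they do the work, as an engineer would, in place of code of your own. Each camera call takes 0.05 s, during which the arm holds its last target. There are 200 camera calls.

TASK

I want to screw this transformer down, so be my third hand: set it flat on the bed of the preload jig, on the scribed centre line with its winding pointing into the gap of the steel fork, and press it straight against the fork, iron core on both prongs, until the pointers stand in the green. Keep that push steady for at least three seconds and finish while still holding it there with the fingers; never run the fork to its end stop, and leave the other things on the bench where they are.

Things in the scene. Friction and masses are not known exactly. Their poses are not given: they have to be found in the camera images.
- transformer: Small grey mains transformer to hold, 52x64x40 mm, about 0.3 kg. Origin: centre of underside, z up; starts upright. Iron core 38 (x) by 48 (y) by 40 high. Feet 2 mm thick stick out 8 mm past the core's two y ends. The flat core ends, 48 apart at y = +-24, can be gripped from above, over the feet. The same after a half turn about z.
- transformer_mid (a point): Middle of the transformer, 20 mm above its underside. Its winding bulges 7 mm out of both x faces of the core (to x = +-26 mm) where |y| < 15 mm, from 7 to 33 mm above the underside; the bare core face, x = +-19 mm, shows on both sides of it.
- jig: Preload jig, bolted to the bench; place and yaw vary. Origin at bench level; x = pressing direction (away from the robot), y left, z up. Aluminium bed 12 mm thick, x -85 to 115 mm, |y| < 65; flat and free from x -85 to 15. Blue end block x 92 to 112, |y| < 43, 48 high above the bench. Scale rails at y = +-54, x 42 to 96, 28 high.
- bed (a point): Point on the bed's top face, 12 mm above the jig's origin, same axes as the jig. It lies at the end of a dark line scribed along y = 0, x = -85 to 0 mm. Room note: a wall cabinet hangs over the bench to the left (beyond about x = 0.51 m and y = 0.33 m, underside 0.57 m above the bench); keep the wrist out from under it.
- fork_face (a point): Midpoint between the front faces of the fork's two steel prongs, 18 mm above the bed; moves with the fork, axes as the jig's; at rest 15 mm in +x from bed. Prongs: |y| 19.5 to 29.5 mm, 35 long, 5 to 31 mm above the bed; the winding goes between them. With the core face on the prongs the transformer's origin is 19 mm in -x of this point.
- fork: Sprung fork with yellow crossbar (|y| < 37, up to 32 mm above the bed), sliding along the jig's x. Its frame equals the jig's at rest, so its x offset from the jig's origin is the travel. Spring force 1.2 N at the start of travel plus 0.6 N per mm; solid stop at 25 mm. Green is 9.5 to 16.5 mm of travel (about 7 to 11 N; middle 13 mm, 9 N).
- pointer (a point): Tip of the left black pointer on the fork, over the left scale rail (a second one is on the right). Scales from near to far: white, green, white, red. At rest the pointer is over the near white; green 9.5 to 16.5 mm further along the jig's x, red from 19 mm.
- screw_dish: Bystander: shallow white dish with small screws, 90 mm across, 18 high (mm); origin at the centre of its underside.
- screwdriver_blue: Bystander: blue-handled screwdriver, 177 mm long, 21 thick, left of the work (mm); origin at the centre of its underside.
- heatsink: Bystander: grey finned heatsink, 36x46x25 (mm); origin at the centre of its underside.
- big_capacitor: Bystander: dark blue standing cylinder, 30 across, 44 high (mm); origin at the centre of its underside.
- insul_tape: Bystander: black roll of tape lying flat, 62 across, 19 high (mm); origin at the centre of its underside.
- side_cutters: Bystander: red-handled side cutters, 125x48x11, behind the work (mm); origin at the centre of its underside.
Mind the look-alikes: they are no part of the job. Leave any orange or pink look-alike of the transformer alone.

How it is judged:
By the outcome, as a careful person would: the job done as asked, in the order asked, and still so for the second after the job is handed in, while the arm keeps its last pose, push and grip.
It also fails if it takes over 48 s, if anything falls off the work surface, if the arm or the gripper's body presses on something with over 40 N, if the wrist force passes 120 N, or if a joint passes its speed limit or range.

## Working session

There is one attempt and no reset: what is moved stays moved. The work goes in short steps, Python scripts to look and compute and a tool call to move; the robot and the scene stay as the last step left them, time stands still between calls to the robot, and variables do not carry over. Pictures are saved under pics/ and viewed, at most 10 in all, crops included, and the job is handed in when it is done.

Besides the shell and the picture viewer there is one more tool, called after "Request:" as a command line: name --argument value ..., lists and objects as JSON in quotes. arm_command: Moves the arm, as the interface text tells. Its arguments: {"type":"object","properties":{"commands":{"type":"array"}},"required":["commands"]}

```bash
mkdir -p pics; ls; cat > h.py <<'E'
import numpy as np, cv2
from station import arm, cams
def K(n):
    i=cams.camera_info(n); f=240/np.tan(np.radians(i["fovy"])/2)
    return f,i["cx"],i["cy"],np.array(i["position"]),np.array(i["rotation"])
def ray(n,u,v,z):
    f,cx,cy,p,R=K(n); d=R@np.array([(u-cx)/f,(v-cy)/f,1]); return p+d*(z-p[2])/d[2]
def pts(n,D):
    f,cx,cy,p,R=K(n); v,u=np.mgrid[:480,:640]
    return (np.stack([(u-cx)/f,(v-cy)/f,np.ones_like(D)],-1)*D[...,None])@R.T+p
def proj(n,X):
    f,cx,cy,p,R=K(n); q=(np.asarray(X)-p)@R; return q[...,0]/q[...,2]*f+cx,q[...,1]/q[...,2]*f+cy
def save(n,img): cv2.imwrite("pics/"+n,img[...,::-1])
E
python3 - <<'E'
from h import *
for n in("scene","top"):
    im,D=cams.grab_frame(n); save(n+"0.png",im); np.savez(n+"0.npz",im=im,D=D); print(cams.camera_info(n))
s=arm.observe(); print(s)
E
```

```text
pics
{'fovy': 53.20579268733445, 'cx': 322.3269884145592, 'cy': 240.3956631157356, 'position': array([ 0.06845372, -0.22129017,  0.75558322]), 'rotation': array([[ 0.65250438, -0.53525811,  0.53641103],
       [-0.75751451, -0.4796392 ,  0.44285213],
       [ 0.02024356, -0.69530209, -0.71843246]])}
{'fovy': 46.41723463569757, 'cx': 312.5613089446895, 'cy': 244.57565336731383, 'position': array([0.42034282, 0.2184876 , 1.34047123]), 'rotation': array([[-0.00111701, -0.99086778,  0.13483246],
       [-0.99998142,  0.00191477,  0.0057871 ],
       [-0.00599242, -0.13482349, -0.99085151]])}
{'time': 0.1, 'joints': array([ 1.17413246e+00,  2.64679914e-01,  1.60520904e+00, -5.61482562e-06,
        1.27370006e+00, -3.69114071e-02]), 'joint_vel': array([ 0.00198203, -0.00118142, -0.00196474, -0.00029249, -0.00091384,
        0.00022623]), 'joint_torque': array([ 8.14123177e-05, -5.03619325e+01, -3.58070076e+01,  7.29481922e-02,
        2.34236545e-02, -4.38391646e-05]), 'tcp_pos': array([0.23739598, 0.63120414, 0.23752642]), 'ee_rot': array([[-9.35984553e-01,  3.52040238e-01, -7.66328319e-04],
       [ 3.52041065e-01,  9.35982740e-01, -1.84342641e-03],
       [ 6.83098098e-05, -1.99519768e-03, -9.99998007e-01]]), 'contact_force': array([ 0.23290876, -0.00602673,  0.33733838]), 'ft_torque': array([-0.04705674, -0.01131158,  0.07726599]), 'gripper_force': 0.0, 'finger_gap': 0.08818025801329055}
```

View pics/scene0.png

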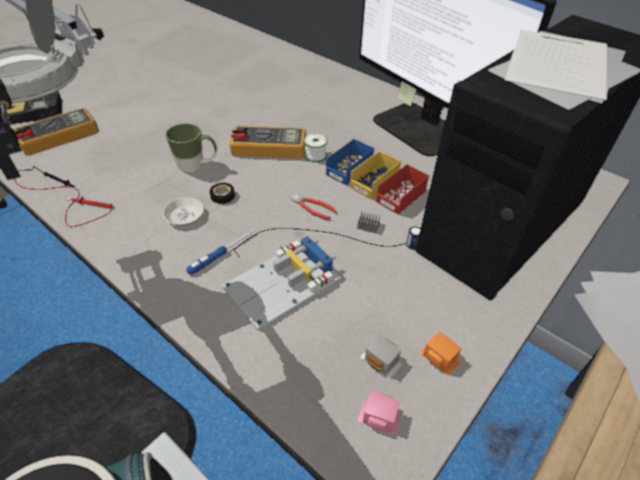

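View pics/top0.png

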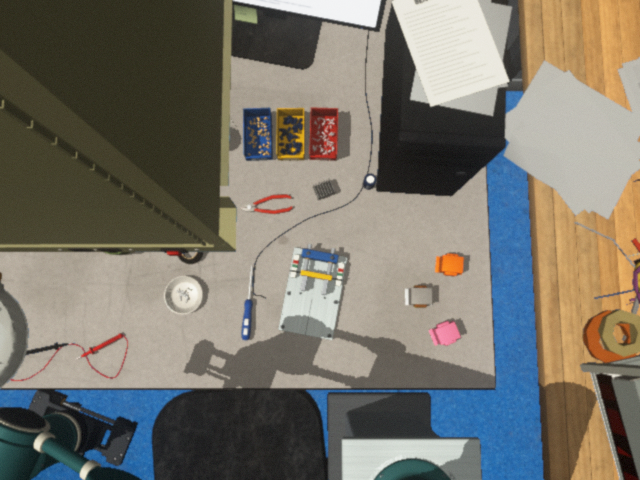

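Scene view: the grey transformer is at (381,356), and the jig is around (285,280). In the top view they are at (418,296) and (315,290). Possible mix-ups in the top view are the orange look-alike (450,264), the pink look-alike (445,332) and the grey finned heatsink (326,188). I choose the grey one at (418,296) and check it in a close crop.

```bash
python3 - <<'E'
from h import *
t=np.load("top0.npz"); s=np.load("scene0.npz")
def c(im,x,y,w,h): return cv2.resize(im[y:y+h,x:x+w],(400,300),interpolation=cv2.INTER_CUBIC)
a=np.hstack([c(t["im"],388,274,60,45),c(s["im"],350,330,64,48)])
b=np.hstack([c(t["im"],256,236,120,112*90//112),c(s["im"],210,225,144,108)])
save("crop.png",np.vstack([a,b]))
for n,d,box in(("top",t,(400,282,436,310)),("scene",s,(360,330,405,380))):
    P=pts(n,d["D"]); x0,y0,x1,y1=box; Q=P[y0:y1,x0:x1].reshape(-1,3); 
    Q=Q[(Q[:,2]>.03)&(Q[:,2]<.06)]; print(n,len(Q),Q.mean(0),np.percentile(Q,[2,98],axis=0), cv2.minAreaRect((Q[:,:2]*1000).astype(np.float32)))
    print(np.histogram(Q[:,2],8))
E
```

```text
top 400 [ 0.47739609 -0.02476207  0.03845877] [[ 0.45399083 -0.04791948  0.03082389]
 [ 0.50047068 -0.00150012  0.04471033]] ((477.1858215332031, -24.68767738342285), (51.14033126831055, 48.8401985168457), 0.21938641369342804)
(array([27, 34, 40, 88, 96, 75, 33,  7]), array([0.03012444, 0.03222785, 0.03433125, 0.03643466, 0.03853806,
       0.04064146, 0.04274487, 0.04484827, 0.04695168]))
scene 708 [ 0.47302929 -0.02739112  0.03906526] [[ 0.45264639 -0.05019729  0.03049331]
 [ 0.49542018 -0.00317129  0.04282507]] ((476.8683776855469, -26.343412399291992), (48.611915588378906, 52.05897903442383), 88.83624267578125)
(array([ 41,  38,  31,  27,  50, 244, 240,  37]), array([0.03001621, 0.03177135, 0.03352649, 0.03528163, 0.03703677,
       0.03879191, 0.04054705, 0.04230219, 0.04405734]))
```

View pics/crop.png

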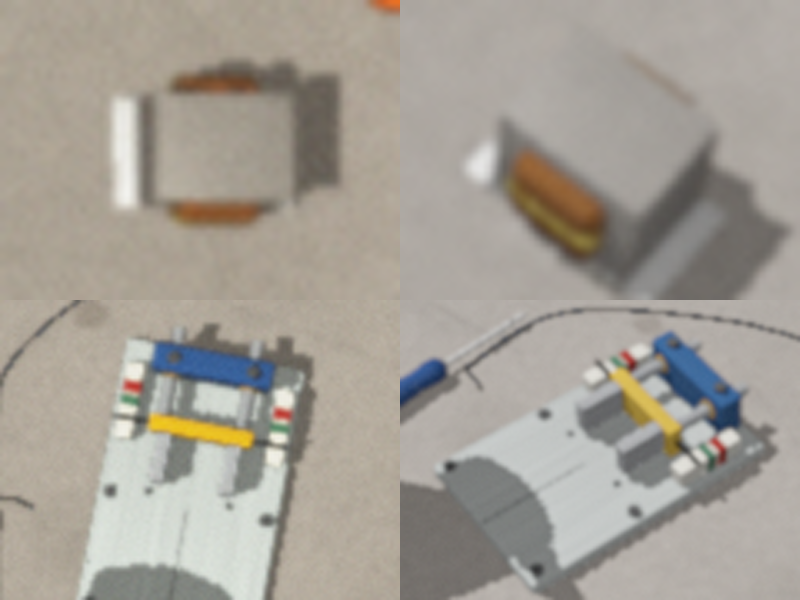

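The crop shows the grey core with an orange winding at both ±x faces and feet along world ±y (top crop, core about 155–293 by 95–203), so it is the right part, with yaw near 0. The jig leans about -11°. Next I measure the jig in both views.

```bash
cat > jig.py <<'E'
from h import *
def blob(m,box):
    x0,y0,x1,y1=box; k=np.zeros_like(m,np.uint8); k[y0:y1,x0:x1]=m[y0:y1,x0:x1]
    n,l,s,c=cv2.connectedComponentsWithStats(k); i=1+np.argmax(s[1:,4]); return l==i
def measure(n,im,D,box,verbose=1):
    P=pts(n,D); h,s,v=cv2.split(cv2.cvtColor(im,cv2.COLOR_RGB2HSV)); out={}
    for nm,m,zt in(("blue",(h>100)&(h<125)&(s>120)&(v>60),.048),("yellow",(h>18)&(h<32)&(s>140)&(v>120),.044)):
        b=blob(m,box); z=P[...,2][b]; b2=b&(P[...,2]>zt-.006)   # top face only
        vv,uu=np.nonzero(b2); W=np.array([ray(n,u,w,zt) for u,w in zip(uu,vv)])[:,:2]*1000
        r=cv2.minAreaRect(W.astype(np.float32)); e=cv2.boxPoints(r); d=e[1]-e[0]; d2=e[2]-e[1]
        d=d if np.hypot(*d)>np.hypot(*d2) else d2
        a=(np.degrees(np.arctan2(d[1],d[0])))%180-90
        out[nm]=(np.array(r[0]),a); print(n,nm,"n",len(W),"topz",np.percentile(z,90).round(4),"rect",np.round(r[0],1),np.round(r[1],1),"yaw",round(a,2),"mean",W.mean(0).round(1))
    return out
def bed(n,im,D):
    P=pts(n,D); h,s,v=cv2.split(cv2.cvtColor(im,cv2.COLOR_RGB2HSV))
    m=(P[...,2]>.007)&(P[...,2]<.06)&(P[...,0]>.3)&(P[...,0]<.64)&(P[...,1]>.08)&(P[...,1]<.34)
    m=blob(cv2.morphologyEx(m.astype(np.uint8),cv2.MORPH_OPEN,np.ones((3,3))),(0,0,640,480)); Q=P[m]
    Q=Q[(abs(Q[:,2]-.012)<.004)]; r=cv2.minAreaRect((Q[:,:2]*1000).astype(np.float32)); print(n,"bed z",np.median(Q[:,2]).round(4),np.round(r[0],1),np.round(r[1],1),round(r[2],2))
    e=cv2.boxPoints(r); print(e.round(1).tolist())
if __name__=="__main__":
    for n,box in(("top",(256,236,376,345)),("scene",(210,225,354,340))):
        d=np.load(n+"0.npz"); measure(n,d["im"],d["D"],box); bed(n,d["im"],d["D"])
        # core direction
        P=pts(n,d["D"]); h,s,v=cv2.split(cv2.cvtColor(d["im"],cv2.COLOR_RGB2HSV))
        m=(P[...,2]>.034)&(P[...,2]<.06)&(s<70)&(abs(P[...,0]-.477)<.05)&(abs(P[...,1]+.025)<.05)
        vv,uu=np.nonzero(m); W=np.array([ray(n,a,b,.04) for a,b in zip(uu,vv)])[:,:2]*1000
        print(n,"core",cv2.minAreaRect(W.astype(np.float32)),W.mean(0))
E
python3 jig.py
```

```text
top blue n 229 topz 0.0501 rect [570.7 209.9] [81.3 18. ] yaw -10.49 mean [570.6 209.5]
top yellow n 148 topz 0.0463 rect [526.1 218.1] [71.7 11.8] yaw -9.58 mean [526.2 217.9]
top bed z 0.0115 [486.4 226.2] [129.7 199.3] 79.29
[[376.3999938964844, 181.0], [572.2000122070312, 143.89999389648438], [596.2999877929688, 271.3999938964844], [400.5, 308.3999938964844]]
top core ((476.808837890625, -23.811195373535156), (48.88299560546875, 36.88920974731445), 89.91612243652344) [477.54251997 -24.5990646 ]
scene blue n 250 topz 0.0491 rect [563.  205.9] [84.9 26.7] yaw -10.79 mean [565.9 203.8]
scene yellow n 130 topz 0.0449 rect [522.1 214.8] [73.9 12.2] yaw -12.32 mean [522.8 214.5]
scene bed z 0.0117 [484.8 225.3] [133.3 199.6] 79.34
[[374.3999938964844, 178.3000030517578], [570.5, 141.3000030517578], [595.2000122070312, 272.29998779296875], [399.1000061035156, 309.29998779296875]]
scene core ((475.4482727050781, -27.304351806640625), (49.68793487548828, 41.656150817871094), 87.98628997802734) [475.19657588 -27.16024042]
```

The rows are not in the units I measure in: shifts go in shares of 0.8 m and turns go in shares of 120 degrees. I convert before sending: -530 mm is -0.6625, -455 mm is -0.5688, -20.6 degrees is -0.1717.

Request:
arm_command --commands '[{"translation":[-0.5688,-0.6625,0.1625],"turn":-0.1717,"claw":88},{"translation":[-0.5688,-0.6625,0.1625],"turn":-0.1717,"claw":88},{"translation":[-0.5688,-0.6625,0.1625],"turn":-0.1717,"claw":88},{"translation":[-0.5688,-0.6625,0.1625],"turn":-0.1717,"claw":88},{"translation":[-0.5688,-0.6625,0.1625],"turn":-0.1717,"claw":88},{"translation":[-0.5688,-0.6625,0.1625],"turn":-0.1717,"claw":88},{"translation":[-0.5688,-0.6625,0.1625],"turn":-0.1717,"claw":88},{"translation":[-0.5688,-0.6625,0.1625],"turn":-0.1717,"claw":88},{"translation":[-0.5688,-0.6625,0.1625],"turn":-0.1717,"claw":88},{"translation":[-0.5688,-0.6625,0.1625],"turn":-0.1717,"claw":88},{"translation":[-0.5688,-0.6625,0.1625],"turn":-0.1717,"claw":88},{"translation":[-0.5688,-0.6625,0.1625],"turn":-0.1717,"claw":88},{"translation":[-0.5688,-0.6625,0.1625],"turn":-0.1717,"claw":88},{"translation":[-0.5688,-0.6625,0.1625],"turn":-0.1717,"claw":88},{"translation":[-0.5688,-0.6625,0.1625],"turn":-0.1717,"claw":88},{"translation":[-0.5688,-0.6625,0.1625],"turn":-0.1717,"claw":88}]'

```text
time: 2.1
tcp_pos: [0.4768, -0.0235, 0.109]
ee_rot: [[-1.0, -0.001, 0.0], [-0.001, 1.0, 0.0], [-0.0, 0.0, -1.0]]
contact_force: [0.2, -0.7, -0.7]
finger_gap: 0.0883
gripper_force: 0.0
```

Converted, 101 mm is 0.1263, -1.5 mm is -0.0019.

Request:
arm_command --commands '[{"translation":[0,-0.0019,0.05],"turn":0,"claw":88},{"translation":[0,-0.0019,0.0938],"turn":0,"claw":88},{"translation":[0,-0.0019,0.115],"turn":0,"claw":88},{"translation":[0,-0.0019,0.1263],"turn":0,"claw":88},{"translation":[0,-0.0019,0.1263],"turn":0,"claw":88},{"translation":[0,-0.0019,0.1263],"turn":0,"claw":88}]'

```text
time: 2.85
tcp_pos: [0.4781, -0.0261, 0.0088]
ee_rot: [[-1.0, 0.0, 0.002], [0.0, 1.0, -0.0], [-0.002, -0.0, -1.0]]
contact_force: [0.2, -0.2, 0.2]
finger_gap: 0.0878
gripper_force: 0.0
```

```bash
python3 - <<'E'
from h import *
s=arm.observe(); print(s["tcp_pos"],s["contact_force"])
o=[]
for n,b in(("top",(378,267,80,60)),("scene",(340,320,80,60))):
    im,D=cams.grab_frame(n); x,y,w,h=b; o.append(cv2.resize(im[y:y+h,x:x+w],(400,300),interpolation=cv2.INTER_CUBIC))
save("pre.png",np.hstack(o))
E
```

```text
[ 0.47805373 -0.02607949  0.00878268] [ 0.16947303 -0.24915554  0.15612732]
```

View pics/pre.png

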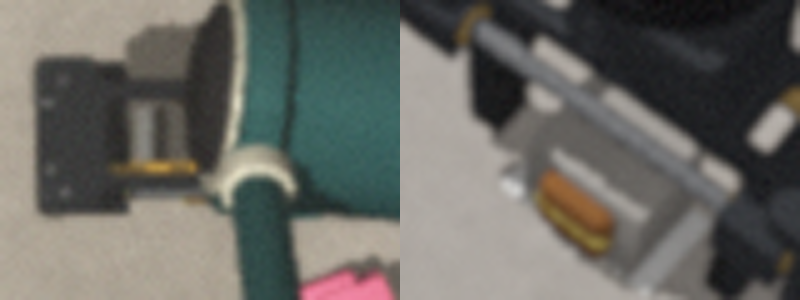

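The fingers straddle the two core ends (scene crop 490,100 and 730,190), with the transformer between them, so I close.

Request:
arm_command --commands '[{"translation":[0,0,0],"turn":0,"claw":30},{"translation":[0,0,0],"turn":0,"claw":30},{"translation":[0,0,0],"turn":0,"claw":30},{"translation":[0,0,0],"turn":0,"claw":30},{"translation":[0,0,0],"turn":0,"claw":30},{"translation":[0,0,0],"turn":0,"claw":30},{"translation":[0,0,0],"turn":0,"claw":30},{"translation":[0,0,0],"turn":0,"claw":30}]'

```text
time: 3.95
tcp_pos: [0.4768, -0.0259, 0.0077]
ee_rot: [[-1.0, 0.0, -0.0], [0.0, 1.0, 0.0], [0.0, 0.0, -1.0]]
contact_force: [-0.2, 1.5, 0.6]
finger_gap: 0.0481
gripper_force: 29.9
```

Converted, 261 mm is 0.3263, 240 mm is 0.3, 10.7 degrees is 0.0892.

Request:
arm_command --commands '[{"translation":[0,0,-0.0375],"turn":0,"claw":30},{"translation":[0,0,-0.0838],"turn":0,"claw":30},{"translation":[0.01,0.0625,-0.0838],"turn":0.0167,"claw":30},{"translation":[0.02,0.125,-0.0838],"turn":0.0417,"claw":30},{"translation":[0.03,0.1875,-0.0838],"turn":0.0667,"claw":30},{"translation":[0.04,0.25,-0.0838],"turn":0.0833,"claw":30},{"translation":[0.0475,0.3,-0.0838],"turn":0.0892,"claw":30},{"translation":[0.05,0.3263,-0.0838],"turn":0.0892,"claw":30},{"translation":[0.05,0.3263,-0.0838],"turn":0.0892,"claw":30},{"translation":[0.05,0.3263,-0.0838],"turn":0.0892,"claw":30},{"translation":[0.05,0.3263,-0.0838],"turn":0.0892,"claw":30}]'

```text
time: 5.32
tcp_pos: [0.4368, 0.2339, 0.0743]
ee_rot: [[-0.982, 0.187, -0.001], [0.187, 0.982, -0.001], [0.001, -0.001, -1.0]]
contact_force: [0.8, -0.7, -4.3]
finger_gap: 0.0478
gripper_force: 29.9
```

```bash
python3 - <<'E'
from h import *
for k in range(3): print(arm.observe()["tcp_pos"])
s=arm.observe(); print(s["ee_rot"],s["contact_force"],s["finger_gap"])
o=[]
for n,b in(("top",(250,230,140,105)),("scene",(190,220,160,120))):
    im,D=cams.grab_frame(n); np.savez(n+"1.npz",im=im,D=D);x,y,w,h=b; o.append(cv2.resize(im[y:y+h,x:x+w],(400,300),interpolation=cv2.INTER_CUBIC)); print(arm.observe()["tcp_pos"])
save("over.png",np.hstack(o))
E
```

```text
[0.43682929 0.23393316 0.07433389]
[0.43682929 0.23393316 0.07433389]
[0.43682929 0.23393316 0.07433389]
[[-9.82350099e-01  1.87050399e-01 -6.56988946e-04]
 [ 1.87050802e-01  9.82350047e-01 -6.18161144e-04]
 [ 5.29765834e-04 -7.30140970e-04 -9.99999593e-01]] [ 0.78621506 -0.72287896 -4.28874815] 0.04780580902217011
[0.43693445 0.2339842  0.07444255]
[0.43703432 0.23413415 0.0745752 ]
```

View pics/over.png

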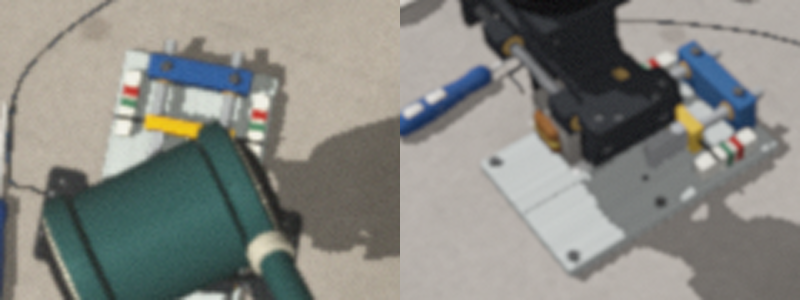

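The transformer is held level over the near part of the bed, and the scribed line is visible in the scene crop from (525,215) to (585,178). I check the line's lateral offset against my jig frame before lowering.

```bash
cat >> h.py <<'E'
O=np.array([470.9,228.6])/1000; A=np.radians(-10.7); U=np.array([np.cos(A),np.sin(A)]); N=np.array([-U[1],U[0]])
def tojig(p): d=np.asarray(p)[...,:2]-O; return np.array([d@U,d@N])*1000
E
python3 - <<'E'
from h import *
for f in("top0","scene0","scene1"):
    n=f[:-1]; g=cv2.cvtColor(np.load(f+".npz")["im"],cv2.COLOR_RGB2GRAY).astype(np.float32)
    ys=np.arange(-9,9.01,.25); R=[]
    for x in np.arange(-80,-2,3.):
        W=np.array([np.r_[O+(U*x+N*y)/1000,.012] for y in ys]); u,v=proj(n,W)
        r=cv2.remap(g,u.astype(np.float32)[None],v.astype(np.float32)[None],cv2.INTER_LINEAR)[0]
        q=np.polyval(np.polyfit(ys,r,1),ys)-r; q=np.clip(q-.4*q.max(),0,None); R.append((x,(q*ys).sum()/q.sum(),q.max()))
    R=np.array(R); print(f,[(int(a),round(b,1),int(c)) for a,b,c in R])
E
```

```text
top0 [(-80, np.float64(0.7), 8), (-77, np.float64(0.8), 5), (-74, np.float64(0.0), 4), (-71, np.float64(-0.0), 7), (-68, np.float64(0.6), 8), (-65, np.float64(0.9), 6), (-62, np.float64(0.5), 5), (-59, np.float64(0.3), 8), (-56, np.float64(0.4), 8), (-53, np.float64(0.5), 6), (-50, np.float64(0.6), 4), (-47, np.float64(-0.3), 7), (-44, np.float64(0.6), 6), (-41, np.float64(1.1), 6), (-38, np.float64(-0.3), 5), (-35, np.float64(-0.3), 8), (-32, np.float64(0.2), 9), (-29, np.float64(0.8), 11), (-26, np.float64(0.9), 7), (-23, np.float64(0.3), 8), (-20, np.float64(0.2), 12), (-17, np.float64(0.6), 10), (-14, np.float64(1.0), 10), (-11, np.float64(0.4), 7), (-8, np.float64(0.2), 10), (-5, np.float64(0.6), 13)]
scene0 [(-80, np.float64(-0.4), 6), (-77, np.float64(-0.4), 4), (-74, np.float64(-0.5), 4), (-71, np.float64(-0.4), 5), (-68, np.float64(-0.4), 4), (-65, np.float64(-0.4), 5), (-62, np.float64(-0.3), 4), (-59, np.float64(-0.4), 4), (-56, np.float64(-0.3), 5), (-53, np.float64(-0.1), 6), (-50, np.float64(-0.1), 4), (-47, np.float64(0.1), 5), (-44, np.float64(-0.5), 5), (-41, np.floa
[... 381 characters left out ...]
, (-77, np.float64(-0.2), 6), (-74, np.float64(-0.3), 5), (-71, np.float64(-0.2), 6), (-68, np.float64(-0.3), 6), (-65, np.float64(-0.2), 6), (-62, np.float64(-0.3), 6), (-59, np.float64(-0.4), 6), (-56, np.float64(-0.5), 8), (-53, np.float64(-0.0), 7), (-50, np.float64(-0.1), 6), (-47, np.float64(-0.2), 5), (-44, np.float64(-0.2), 5), (-41, np.float64(-0.4), 5), (-38, np.float64(-0.3), 7), (-35, np.float64(-1.2), 5), (-32, np.float64(-1.5), 6), (-29, np.float64(6.9), 8), (-26, np.float64(4.5), 13), (-23, np.float64(6.4), 4), (-20, np.float64(0.1), 5), (-17, np.float64(-0.2), 3), (-14, np.float64(-4.2), 10), (-11, np.float64(-6.2), 13), (-8, np.float64(-7.7), 14), (-5, np.float64(-7.5), 13)]
```

Converted, 52 mm is 0.065, 51 mm is 0.0638.

Request:
arm_command --commands '[{"translation":[0,0.0004,0.0313],"turn":0,"claw":30},{"translation":[0,0.0004,0.0563],"turn":0,"claw":30},{"translation":[0,0.0004,0.0638],"turn":0,"claw":30},{"translation":[0,0.0004,0.065],"turn":0,"claw":30},{"translation":[0,0.0004,0.065],"turn":0,"claw":30},{"translation":[0,0.0004,0.065],"turn":0,"claw":30}]'

```text
time: 6.18
tcp_pos: [0.4378, 0.2356, 0.0236]
ee_rot: [[-0.983, 0.186, 0.002], [0.186, 0.983, 0.001], [-0.001, 0.001, -1.0]]
contact_force: [0.5, 0.3, -4.5]
finger_gap: 0.0477
gripper_force: 29.9
```

Converted, 2 mm is 0.0025, 1 mm is 0.0013.

Request:
arm_command --commands '[{"translation":[0,0,0.0013],"turn":0,"claw":30},{"translation":[0,0,0.0025],"turn":0,"claw":30},{"translation":[0,0,0.0025],"turn":0,"claw":30},{"translation":[0,0,0.0025],"turn":0,"claw":30}]'

```text
time: 6.68
tcp_pos: [0.437, 0.2353, 0.0207]
ee_rot: [[-0.983, 0.186, -0.0], [0.186, 0.983, -0.0], [0.0, -0.0, -1.0]]
contact_force: [-0.2, 0.1, -3.6]
finger_gap: 0.048
gripper_force: 29.9
```

Converted, 1 mm is 0.0013, 0.5 mm is 0.0006.

Request:
arm_command --commands '[{"translation":[0,0,0.0006],"turn":0,"claw":30},{"translation":[0,0,0.0013],"turn":0,"claw":30},{"translation":[0,0,0.0013],"turn":0,"claw":30}]'

```text
time: 7.05
tcp_pos: [0.4371, 0.2353, 0.0197]
ee_rot: [[-0.983, 0.186, -0.0], [0.186, 0.983, 0.0], [0.0, -0.0, -1.0]]
contact_force: [-0.2, -0.6, -4.0]
finger_gap: 0.0479
gripper_force: 29.9
```

Converted, 1 mm is 0.0013, 0.5 mm is 0.0006.

Request:
arm_command --commands '[{"translation":[0,0,0.0006],"turn":0,"claw":30},{"translation":[0,0,0.0013],"turn":0,"claw":30},{"translation":[0,0,0.0013],"turn":0,"claw":30}]'

```text
time: 7.42
tcp_pos: [0.4371, 0.2353, 0.0197]
ee_rot: [[-0.983, 0.186, -0.0], [0.186, 0.983, -0.0], [0.0, -0.0, -1.0]]
contact_force: [-3.0, -2.6, 7.2]
finger_gap: 0.0477
gripper_force: 29.9
```

Converted, -24 mm is -0.03, -20 mm is -0.025.

Request:
arm_command --commands '[{"translation":[0,0,-0.0008],"turn":0,"claw":30},{"translation":[-0.0063,0,-0.0008],"turn":0,"claw":30},{"translation":[-0.0125,0,-0.0008],"turn":0,"claw":30},{"translation":[-0.0188,0,-0.0008],"turn":0,"claw":30},{"translation":[-0.025,0,-0.0008],"turn":0,"claw":30},{"translation":[-0.03,0,-0.0008],"turn":0,"claw":30},{"translation":[-0.03,0,-0.0008],"turn":0,"claw":30},{"translation":[-0.03,0,-0.0008],"turn":0,"claw":30}]'

```text
time: 8.43
tcp_pos: [0.4616, 0.2311, 0.0197]
ee_rot: [[-0.983, 0.186, 0.002], [0.186, 0.983, 0.001], [-0.002, 0.001, -1.0]]
contact_force: [-1.0, -0.8, 3.2]
finger_gap: 0.0477
gripper_force: 29.9
```

```bash
python3 - <<'E'
from h import *
s=arm.observe(); print(tojig(s["tcp_pos"]),s["contact_force"])
o=[]
for n,b in(("top",(260,230,120,90)),("scene",(220,225,120,90))):
    im,D=cams.grab_frame(n); np.savez(n+"2.npz",im=im,D=D);x,y,w,h=b; o.append(cv2.resize(im[y:y+h,x:x+w],(400,300),interpolation=cv2.INTER_CUBIC))
save("slide.png",np.hstack(o))
E
```

```text
[-9.64002893  0.7312629 ] [-0.97528569 -0.77481998  3.15476646]
```

View pics/slide.png

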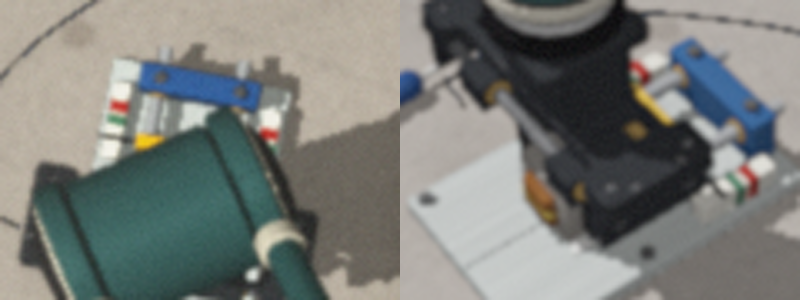

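The transformer stands on the bed on the line, with the fork's yellow bar at top crop (150,142) still at rest. I push on in steps.

Converted, -12 mm is -0.015, -10 mm is -0.0125.

Request:
arm_command --commands '[{"translation":[-0.0025,0,0],"turn":0,"claw":30},{"translation":[-0.005,0,0],"turn":0,"claw":30},{"translation":[-0.0075,0,0],"turn":0,"claw":30},{"translation":[-0.01,0,0],"turn":0,"claw":30},{"translation":[-0.0125,0,0],"turn":0,"claw":30},{"translation":[-0.015,0,0],"turn":0,"claw":30},{"translation":[-0.015,0,0],"turn":0,"claw":30},{"translation":[-0.015,0,0],"turn":0,"claw":30}]'

```text
time: 9.52
tcp_pos: [0.4703, 0.2291, 0.0197]
ee_rot: [[-0.983, 0.186, -0.004], [0.186, 0.983, 0.0], [0.004, -0.001, -1.0]]
contact_force: [-9.3, 1.9, 11.5]
finger_gap: 0.0475
gripper_force: 29.9
```

```bash
cat > trav.py <<'E'
from h import *
import sys
s=arm.observe(); print("tcp",tojig(s["tcp_pos"]),s["tcp_pos"],"F jig",s["contact_force"][:2]@U,s["contact_force"][:2]@N,s["contact_force"][2],s["finger_gap"])
for n in("top","scene"):
    im,D=cams.grab_frame(n); np.savez(n+sys.argv[1]+".npz",im=im,D=D)
    def ym(im):
        h,sa,v=cv2.split(cv2.cvtColor(im,cv2.COLOR_RGB2HSV)); return (h>18)&(h<32)&(sa>120)&(v>90)
    R={}
    for k,I in(("0",np.load(n+"0.npz")["im"]),("now",im)):
        m=ym(I); vv,uu=np.nonzero(m); W=np.array([tojig(ray(n,a,b,.044)) for a,b in zip(uu,vv)])
        W=W[(abs(W[:,1])<40)&(W[:,0]>40)&(W[:,0]<95)]; R[k]=W
    W0,W1=R["0"],R["now"]; 
    # compare in common y bins
    d=[]
    for y in range(-36,36,3):
        a=W0[abs(W0[:,1]-y)<2,0]; b=W1[abs(W1[:,1]-y)<2,0]
        if len(a)>3 and len(b)>3: d.append((y,len(a),len(b),round(b.max()-a.max(),1),round(b.mean()-a.mean(),1)))
    print(n,d)
E
python3 trav.py 3
```

```text
tcp [-0.67150969  0.34357511] [0.47030396 0.22906228 0.01966422] F jig -9.533511107736938 0.13265337989346881 11.549104438509204 0.04752350895787655Traceback (most recent call last):
  File "trav.py", line 10, in <module>
    m=ym(I); vv,uu=np.nonzero(m); W=np.array([tojig(ray(n,a,b,.044)) for a,b in zip(uu,vv)])
                                                    ~~~^^^^^^^^^^^^
  File "h.py", line 7, in ray
    f,cx,cy,p,R=K(n); d=R@np.array([(u-cx)/f,(v-cy)/f,1]); return p+d*(z-p[2])/d[2]
                ~^^^
  File "h.py", line 4, in K
    i=cams.camera_info(n); f=240/np.tan(np.radians(i["fovy"])/2)
ValueError: time passes only in moves, steps and waits
```

```bash
sed -i 's/^def K(n):/import functools\n@functools.lru_cache(None)\ndef K(n):/' h.py; python3 trav.py 3
```

```text
tcp [-0.67073871  0.34598368] [0.47030516 0.2290645  0.01965905] F jig -9.35213384242883 0.7497298468887905 12.042001202865096 0.047506716643364914
top []
scene [(0, 15, 5, np.float64(-6.3), np.float64(0.9)), (3, 15, 5, np.float64(-6.3), np.float64(-0.0))]
```

```bash
cat > rail.py <<'E'
from h import *
import sys
for n,y,ks in(("top",52,"0"+sys.argv[1]),("top",-52,"0"+sys.argv[1]),("scene",-52,"0"+sys.argv[1]),("scene",52,"0"+sys.argv[1])):
    xs=np.arange(38,98,1.5); out=[]
    for k in ks:
        im=np.load(n+k+".npz")["im"].astype(np.float32); acc=0
        for dy in(-2,0,2):
            W=np.array([np.r_[O+(U*x+N*(y+dy))/1000,.029] for x in xs]); u,v=proj(n,W)
            acc=acc+cv2.remap(im,u.astype(np.float32)[None],v.astype(np.float32)[None],cv2.INTER_LINEAR)[0]/3
        out.append(acc)
    print(n,y)
    for k,a in zip(ks,out): print(k," ".join("%d%s"%(int(p.mean()),"r" if p[0]>1.5*p[1] else "g" if p[1]>1.2*p[0] else "") for p in a))
E
python3 rail.py 3
```

```text
top 52
0 208 203 199 199 216 222 224 224 225 225 216 194 150 141 161 195 216 217 196 163 129g 117g 124g 145 158 148 126r 106r 104r 123r 156 190 213 221 225 228 228 223 213 192
3 72g 72g 71g 69g 68g 66g 64g 69g 82 109 143 178 196 190 163 147 157 191 188 165 132g 120g 127g 149 163 154 130r 107r 106r 126r 160 195 219 226 229 232 232 228 218 198
top -52
0 210 206 204 206 218 228 231 232 231 227 209 178 152 151 190 215 226 222 198 159 130g 119g 136g 162 181 161 136r 112r 114r 131r 166 198 222 229 231 231 231 229 222 200
3 77g 81g 84g 88g 91g 91g 90g 91g 92g 91g 91g 92g 91g 90g 90g 89g 87g 84g 82g 80g 79g 78g 75g 75 73 67 63 59 56 54 54 57 70 103 144 184 211 224 224 206
scene -52
0 138 155 177 197 206 209 210 211 212 209 199 176 146 129 150 182 201 201 184 155 132g 130g 147 167 172 161 136r 117r 120r 144 172 192 204 208 208 207 205 195 173 141
3 102 103 109 119 125 128 128 126 124 124 123 121 120 113 98 87 94 111 123 122g 119g 127g 147 168 172 161 137r 118r 120r 144 171 192 204 208 208 207 204 194 172 141
scene 52
0 174 182 195 208 215 218 218 218 218 212 201 178 149 138 161 189 202 197 175 147 127g 126g 137 149 146 132r 114r 110r 128r 158 187 204 214 217 217 217 214 208 199 186
3 32 32 31 32 32 31 32 32 31 31 31 32 32 32 32 32 31 31 32 32 32 31 31 32 30 29 31 37 56 90 133 168 195 208 215 217 215 209 199 186
```

Converted, -6 mm is -0.0075, -4.5 mm is -0.0056.

Request:
arm_command --commands '[{"translation":[0,0,-0.0006],"turn":0,"claw":30},{"translation":[-0.0019,0,-0.0008],"turn":0,"claw":30},{"translation":[-0.0038,0,-0.0008],"turn":0,"claw":30},{"translation":[-0.0056,0,-0.0009],"turn":0,"claw":30},{"translation":[-0.0075,0,-0.0009],"turn":0,"claw":30},{"translation":[-0.0075,0,-0.0009],"turn":0,"claw":30},{"translation":[-0.0075,0,-0.0009],"turn":0,"claw":30}]'

```text
time: 10.55
tcp_pos: [0.4752, 0.2281, 0.0197]
ee_rot: [[-0.983, 0.186, -0.006], [0.186, 0.983, 0.0], [0.006, -0.001, -1.0]]
contact_force: [-11.1, 5.2, 9.8]
finger_gap: 0.0478
gripper_force: 29.9
```

```bash
python3 trav.py 4 | head -1; python3 rail.py 4 | sed -n '3p;9p'
```

```text
tcp [4.2787652  0.29826825] [0.47515975 0.22809866 0.0196891 ] F jig -11.916444667695936 3.0293382330057845 9.801029735529873 0.047787796658262466
4 78g 78g 76g 74g 73g 71g 70g 71g 70g 67g 66g 65g 66g 80g 100 125 137 130 103 80 80g 97g 123g 149 163 152 129r 109r 107r 127r 162 196 219 226 230 233 232 228 219 199
4 102 103 109 119 125 128 128 126 124 124 123 124 125 126 126 125 119 108 87 70 75g 103g 136 160 163 152 129r 115r 121r 145 172 193 204 208 208 207 205 194 172 142
```

Converted, -5.5 mm is -0.0069, -4.5 mm is -0.0056.

Request:
arm_command --commands '[{"translation":[-0.0019,0,-0.0003],"turn":0,"claw":30},{"translation":[-0.0038,0,-0.0005],"turn":0,"claw":30},{"translation":[-0.0056,0,-0.0006],"turn":0,"claw":30},{"translation":[-0.0069,0,-0.0006],"turn":0,"claw":30},{"translation":[-0.0069,0,-0.0006],"turn":0,"claw":30},{"translation":[-0.0069,0,-0.0006],"turn":0,"claw":30}]'

```text
time: 11.4
tcp_pos: [0.4795, 0.2272, 0.0197]
ee_rot: [[-0.983, 0.186, -0.008], [0.186, 0.983, 0.0], [0.008, -0.001, -1.0]]
contact_force: [-12.7, 5.8, 9.0]
finger_gap: 0.0478
gripper_force: 29.9
```

```bash
python3 trav.py 5 | head -1; python3 rail.py 5 | sed -n '3p;9p'
```

```text
tcp [8.66463387 0.20093752] [0.47945129 0.22718871 0.01969947] F jig -13.571189511321553 3.3512175704179303 9.03942208216489 0.04775996949094347
5 82g 78g 78g 79g 79g 78g 78g 76g 75g 74g 72g 71g 69g 68g 67g 66g 65g 64g 63g 61g 61g 74 100 137 160 152 129r 108r 107r 128r 162 195 219 226 230 233 233 229 219 199
5 102 103 109 118 124 128 128 126 124 123 121 121 123 125 126 125 123 117 103 80 64 74 105 138 150 143 123r 112r 119r 144 172 192 204 207 207 207 205 195 172 142
```

```bash
python3 - <<'E'
from h import *
o=[]
for n,b in(("top",(270,235,80,60)),("scene",(270,225,80,60))):
    x,y,w,h=b; o.append(cv2.resize(np.load(n+"5.npz")["im"][y:y+h,x:x+w],(400,300),interpolation=cv2.INTER_CUBIC))
save("push.png",np.hstack(o))
E
```

```text
(no output)
```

View pics/push.png

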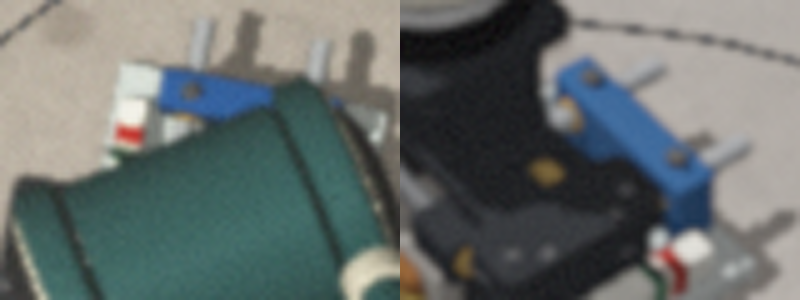

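The pointers sit at the green, next to the red marks at top (130,133) and scene (670,265), but they are half hidden. The guide rods move with the fork and stick out behind the block at top (200,45) and (320,60), so their growth gives the travel.

```bash
cat > rod.py <<'E'
from h import *
import sys
xs=np.arange(112,155,.5)
for n in("top","scene"):
  for y in(24.5,-24.5):
    e={}
    for k in sys.argv[1].split(","):
        g=cv2.cvtColor(np.load(n+k+".npz")["im"],cv2.COLOR_RGB2GRAY).astype(np.float32)
        best=None; P=[]
        for yy in np.arange(y-8,y+8.1,1):
            u,v=proj(n,np.array([np.r_[O+(U*x+N*yy)/1000,.030] for x in xs])); P.append(cv2.remap(g,u.astype(np.float32)[None],v.astype(np.float32)[None],cv2.INTER_LINEAR)[0])
        P=np.array(P); m=P.max(0)-np.median(P,0)  # bright ridge over local background
        a=np.maximum.accumulate(m[::-1])[::-1]; pk=np.percentile(m[8:20],50)
        i=np.nonzero(m>pk*.5)[0]; run=i[np.r_[True,np.diff(i)<3].cumprod()>0]
        e[k]=(xs[run[-1]],int(pk))
    print(n,y,e)
E
python3 rod.py 0,3,4,5
```

```text
top 24.5 {'0': (np.float64(125.0), 24), '3': (np.float64(125.0), 28), '4': (np.float64(125.0), 25), '5': (np.float64(125.0), 27)}
top -24.5 {'0': (np.float64(124.5), 43), '3': (np.float64(124.5), 45), '4': (np.float64(124.0), 43), '5': (np.float64(133.5), 17)}
scene 24.5 {'0': (np.float64(131.0), 3), '3': (np.float64(134.5), 3), '4': (np.float64(139.5), 4), '5': (np.float64(145.0), 3)}
scene -24.5 {'0': (np.float64(120.5), 8), '3': (np.float64(133.5), 13), '4': (np.float64(135.5), 14), '5': (np.float64(141.0), 14)}
```

Request:
arm_command --commands '[{"translation":[0,0,0],"turn":0,"claw":30},{"translation":[0,0,0],"turn":0,"claw":30},{"translation":[0,0,0],"turn":0,"claw":30},{"translation":[0,0,0],"turn":0,"claw":30},{"translation":[0,0,0],"turn":0,"claw":30},{"translation":[0,0,0],"turn":0,"claw":30},{"translation":[0,0,0],"turn":0,"claw":30},{"translation":[0,0,0],"turn":0,"claw":30},{"translation":[0,0,0],"turn":0,"claw":30},{"translation":[0,0,0],"turn":0,"claw":30},{"translation":[0,0,0],"turn":0,"claw":30},{"translation":[0,0,0],"turn":0,"claw":30},{"translation":[0,0,0],"turn":0,"claw":30},{"translation":[0,0,0],"turn":0,"claw":30},{"translation":[0,0,0],"turn":0,"claw":30},{"translation":[0,0,0],"turn":0,"claw":30}]'

```text
time: 13.5
tcp_pos: [0.4794, 0.2272, 0.0197]
ee_rot: [[-0.983, 0.186, -0.008], [0.186, 0.983, 0.0], [0.008, -0.001, -1.0]]
contact_force: [-12.7, 6.0, 9.2]
finger_gap: 0.0476
gripper_force: 29.9
```

```bash
python3 trav.py 6 | head -1; python3 rod.py 0,5,6|tail -2; python3 rail.py 6 | sed -n '9p'
```

```text
tcp [8.64961734 0.19724472] [0.47943585 0.22718787 0.01970308] F jig -13.620313583542755 3.509522040377401 9.223972577668688 0.04760230678755231
scene 24.5 {'0': (np.float64(131.0), 3), '5': (np.float64(145.0), 3), '6': (np.float64(145.0), 3)}
scene -24.5 {'0': (np.float64(120.5), 8), '5': (np.float64(141.0), 14), '6': (np.float64(142.0), 13)}
6 101 103 109 119 125 128 128 126 125 123 121 121 122 125 127 127 124 117 102 80 65 74 105 139 150 143 124r 111r 119r 144 172 192 204 208 208 207 204 194 172 141
```

Steady. I hold another 2.5 s, then hand in.

Request:
arm_command --commands '[{"translation":[0,0,0],"turn":0,"claw":30},{"translation":[0,0,0],"turn":0,"claw":30},{"translation":[0,0,0],"turn":0,"claw":30},{"translation":[0,0,0],"turn":0,"claw":30},{"translation":[0,0,0],"turn":0,"claw":30},{"translation":[0,0,0],"turn":0,"claw":30},{"translation":[0,0,0],"turn":0,"claw":30},{"translation":[0,0,0],"turn":0,"claw":30},{"translation":[0,0,0],"turn":0,"claw":30},{"translation":[0,0,0],"turn":0,"claw":30},{"translation":[0,0,0],"turn":0,"claw":30},{"translation":[0,0,0],"turn":0,"claw":30},{"translation":[0,0,0],"turn":0,"claw":30},{"translation":[0,0,0],"turn":0,"claw":30},{"translation":[0,0,0],"turn":0,"claw":30},{"translation":[0,0,0],"turn":0,"claw":30},{"translation":[0,0,0],"turn":0,"claw":30},{"translation":[0,0,0],"turn":0,"claw":30},{"translation":[0,0,0],"turn":0,"claw":30},{"translation":[0,0,0],"turn":0,"claw":30}]'

```text
time: 16.1
tcp_pos: [0.4794, 0.2272, 0.0197]
ee_rot: [[-0.983, 0.186, -0.008], [0.186, 0.983, 0.0], [0.008, -0.001, -1.0]]
contact_force: [-12.3, 5.2, 8.0]
finger_gap: 0.048
gripper_force: 29.9
```

```bash
python3 -c "
from station import arm
print(arm.observe()['tcp_pos']); print(arm.hand_in())"
```

```text
[0.47943466 0.22718854 0.01969422]
the job is handed in; nothing more can be done
None
```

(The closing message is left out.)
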